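Take the sample chamber off the imager and stand it upside down to drain

ROBOT

A 6-joint arm with a two-finger parallel gripper is mounted at the origin on the work surface. World frame = base frame: x ahead of the robot, y to its left, z up, the work surface at z = 0. Lengths are in m, angles in degrees, forces in N, time in s.
With the tool pointing down it reaches from about 0.275 to 0.975 m from the base axis. Payload 8.4 kg.
Tool frame: the origin (TCP) lies midway between the tips of the shut fingers; the grasp point (between the pads) lies 19 mm behind it (arm.pinch_z is the distance from the TCP to the grasp point, in m); z points along the fingers, y is the direction in which the jaws open and shut (so a half turn about z gives the same grasp; the last joint's range is limited). The gripper opens to 92 mm and grips with 3 to 60 N. Pads are 20 mm wide; open, the fingers measure 128 mm over their backs; the gripper's body (75 mm by 189 mm) begins 69 mm behind the grasp point.
Start: joints at [63.747, 20.225, 93.587, -0, 66.188, -0.138], TCP at [0.275, 0.561, 0.215] pointing down, gripper open.
Joint ranges: [-150.9, 150.9], [-52.94, 120.26], [3.33, 152.33], [-74.26, 254.26], [0, 154.13], [-172.89, 172.89]. Speed limits (degrees/s): [127.2, 127.2, 159.86, 180, 180, 180].

INTERFACE

Orientations are given as a 3x3 rotation matrix whose columns are the frame's x, y, z axes.
In Python, from workcell import arm gives the robot as it stands. The module is installed in compiled form; this text tells all that it offers.
- The arm moves only by the shell command python3 -m handwheel 'ROWS' [OPENING]. ROWS is JSON, one flat list of numbers, 6 for each row, row after row: the shift along the tool's x, y, z in mm, then the turn, a rotation vector about the tool's x, y, z in rad. A call has 1 to 20 rows; each row shifts and turns the pose as measured when the row begins, along the tool's axes as they then stand; what a row does not reach is not made up. A row lasts 1/10 s, in which the tool goes at most 50 mm and 8.59 degrees, less where a joint would pass 70% of its speed; a pose out of reach is approached as far as the arm can. A call is refused whole if a number of a shift passes 50 or a number of a turn 0.15, either way. A call with a gripper value outside its range is refused whole. OPENING is the finger opening in mm, from 0 to 91.9, set as the call begins (- or left out, the last holds). The fingers move at their own pace and stop on an object; the grip force is fixed at half the most. Time passes only in rows, so rows that do not move let the fingers close. It gives the time, the measured TCP pose, the force and the opening at its end, in the units of the state.
- arm.read_state(): the state, without advancing time (a new reading comes with each control period).
- arm.read_camera(name): name is "side" or "top"; returns a dict with "img" (384x512x3 uint8, red, green, blue), "intrinsics" (3x3 intrinsics, pixels), "k1" (the pictures are not rectified: a ray, as slopes to the right and down, at radius r is drawn at 1 + k1 r^2 times it, then the intrinsics apply), "camera_from_world" (4x4, takes a point from world to camera coordinates). Camera axes: x right, y down, z forward; pixel columns grow to the right and rows downward; lengths in m; the calibration is good to about 2 mm. A picture is of the moment at which its call begins. There is no depth.
- arm.hand_in(): hands the job in, once; it reports no verdict.
The state is a dict: "time": time; "qpos": joint angles; "joint_vel": joint speeds; "joint_torque": joint torques, N m; "eef_pos": TCP position; "eef_rot": TCP orientation; "contact_force": force on the tool from outside, world axes, zero at the start; "wrist_torque": the same for the moment, N m; "opening": finger opening in m.
Only numpy, scipy, OpenCV 4.12 (cv2) and the standard library are available. Lean on these libraries where they do the work, as an engineer would, in place of code of your own. Each camera call takes 0.05 s, during which the arm holds its last target. There are 200 camera calls.

TASK

Slide the orange sample chamber forward, flat on the stage, out from under the two steel stage clips of the cell imager, then take it off and leave it upside down (open side flat down) squarely in the middle of the steel draining plate, any of the four ways round. Turn it over under control, setting it down on its end and taking it again if need be: do not let it topple, and set it down on the plate gently. Leave everything else on the bench where it is.

Things in the scene. Friction and masses are not known exactly. Their poses are not given: they have to be found in the camera images.
- chamber_center (a point): Centre (half-way up) of the loose sample chamber: orange open-topped plastic tray, about 0.15 kg, 76 long (its x) x 46 wide (y) x 40 high (z), walls 4 thick, floor 5. z points out of the open side: up at the start, must be down at the end. Its -x end is the front (white patch); its +x end is the flat rear, on which it stands steadily.
- chamber: The same chamber; origin under its middle, 20 below its centre along its z, same axes. Two lugs on the rear half of its foot: 5 thick, flush with underside and rear end, from x = +8 to +38, reaching out to y = +-31. The side walls (46 apart) ahead of the lugs, x = -38 to +8, are free to grip.
- dock (a point): Point on the imager's black stage, 60 above the table, where the chamber's middle lies when pushed home. Fixed; x runs along the slide to the rear, -x is forward (out, to the robot's right and towards it). The chamber starts 0 to 10 forward of home, axes alike. The stage reaches x = -145 to +145, y = +-100; rear stop at x = +42. The lugs are clear of the clips once the chamber's middle is at x = -29 or less.
- clips (a point): Midway between the two fixed steel stage clips, level with their tops, 11 above the stage; axes as the dock's, 25 behind it. Their lips overhang the chamber's lugs: x = -16 to +16 from here, |y| from 25.5 to 40, 4 thick, leaving 7 above the stage; risers at |y| = 33 to 40.
- condenser_foot (a point): Centre of the foot of the black condenser, 42 across (50 from 23 up), hanging 82 above the stage and 24 behind the dock point, from an arm (50 wide, 145 to 175 above the stage) on a white column (50 square, 165 high) 66 to 116 behind it, at y = -45 to -95; axes as the dock's. It bars a gripper coming straight down; one leaning back towards -x by 30 to 45 degrees passes.
- drain_top (a point): Middle of the top of the fixed square steel draining plate, 130 x 130, 10 thick, lying on the table on either the left or the right; x and y lie along its edges.
- well_plate: Bystander, loose: white culture plate with red wells, 128 (x) x 85 x 18, origin under its middle. On the side where the draining plate is not.
- media_bottle: Bystander, loose: amber bottle, 66 in diameter, 150 high, origin under its middle.
- tube_rack: Bystander, loose: green rack with blue-capped tubes, 55 (x) x 110 x 98 high, origin under its middle.
- tip_box: Bystander, loose: blue tip box with a clear top, 85 (x) x 120 x 78 high, origin under its middle.
- dish_stack: Bystander, loose: stack of three dishes, 90 in diameter, 45 high, origin under its middle.
- vial: Bystander, loose: small glass vial with a blue cap, 27 in diameter, 48 high, origin under its middle.
- small_dish: Bystander, loose: small dish, 35 in diameter, 12 high, on a front corner of the imager's stage, origin under its middle.
- marker: Bystander, loose: marker pen, 120 (x) x 13 x 12, lying on the table, origin under its middle.
- drain: The same draining plate; origin under its middle, 10 below its top.
Not all that is in view belongs to the job. Of the things that look like the drain, the smaller one is meant. Leave any blue look-alike of the chamber alone.

How it is judged (in metres and radians):
On the way:
1. the chamber has been slid forward clear of the clips while still flat on the stage (x of chamber_center in the frame of dock between -0.13 and -0.028 m and z of chamber_center in the frame of dock below 0.028 m and angle between chamber_center's own z axis and vertical below 0.15 rad), for 0.1 s.
At the end, for the whole second after the job is handed in: The chamber rests upside down, open side flat on the draining plate, its middle within 22 mm of the plate's middle along each edge, its sides within 15 degrees of parallel to the plate's edges (any way round), at rest and released (angle between chamber_center's own z axis and vertical above 3.05 rad and x of chamber_center in the frame of drain_top between -0.022 and 0.022 m and y of chamber_center in the frame of drain_top between -0.022 and 0.022 m and z of chamber_center in the frame of drain_top between 0.017 and 0.023 m and (angle between the x axis of chamber_center and the x axis of drain_top, either way round below 0.26 rad or angle between the x axis of chamber_center and the y axis of drain_top, either way round below 0.26 rad) and linear speed of chamber below 0.02 m/s); the robot touches nothing.
It fails at once if one of the bystanders was shifted by more than 25 mm (distance of any of well_plate, media_bottle, tube_rack, tip_box, dish_stack, vial, small_dish, marker from where it was at the start of the episode above 0.025 m).
It fails at once if the chamber toppled or was flung (turning faster than 8 rad/s) (angular speed of chamber above 8 rad/s).
It fails at once if the chamber hit or was pressed on the draining plate with more than 60 N (contact force between chamber and drain above 60 N).
It also fails if it takes over 64 s, if anything falls off the work surface, if the arm or the gripper's body presses on something with over 40 N, if the wrist force passes 120 N, or if a joint passes its speed limit or range.

## Working session

There is one attempt and no reset: what is moved stays moved. The work goes in short steps, Python scripts to look and compute and a shell command to move; the robot and the scene stay as the last step left them, time stands still between calls to the robot, and variables do not carry over. Pictures are saved under pics/ and viewed, about 8 in all and at most 12, crops included, and the job is handed in when it is done.

```bash
mkdir -p pics
python3 - <<'E'
from workcell import arm
import cv2,numpy as np,pickle
for n in("side","top"):
    c=arm.read_camera(n); pickle.dump(c,open(n+".pkl","wb"))
    cv2.imwrite(f"pics/{n}0.png",cv2.resize(c["img"][:,:,::-1],(800,600)))
    print(n,c["intrinsics"].tolist(),c["k1"]);print(np.round(c["camera_from_world"],4).tolist())
s=arm.read_state();print(s["time"],s["eef_pos"],s["eef_rot"],arm.pinch_z)
E
```

```text
side [[423.45956608083264, 0.0, 262.4948607822787], [0.0, 423.45956608083264, 194.40623766564136], [0.0, 0.0, 1.0]] 0.000943841930120587
[[0.9775, -0.2109, -0.0045, -0.4822], [-0.1535, -0.6965, -0.701, 0.1483], [0.1447, 0.6859, -0.7132, 1.6636], [0.0, 0.0, 0.0, 1.0]]
top [[410.7358294126435, 0.0, 261.481912375649], [0.0, 410.7358294126435, 193.9819473563903], [0.0, 0.0, 1.0]] -0.04403751643935502
[[-0.0142, -0.9998, -0.0139, 0.0075], [-0.991, 0.0159, -0.1329, 0.4899], [0.133, 0.0119, -0.991, 1.5611], [0.0, 0.0, 0.0, 1.0]]
0.1 [0.27491682 0.56081343 0.21398028] [[-8.97913943e-01  4.40170741e-01 -5.19152244e-04]
 [ 4.40171047e-01  8.97913329e-01 -1.05032520e-03]
 [ 3.83129994e-06 -1.17161743e-03 -9.99999314e-01]] 0.0187
```

View pics/side0.png

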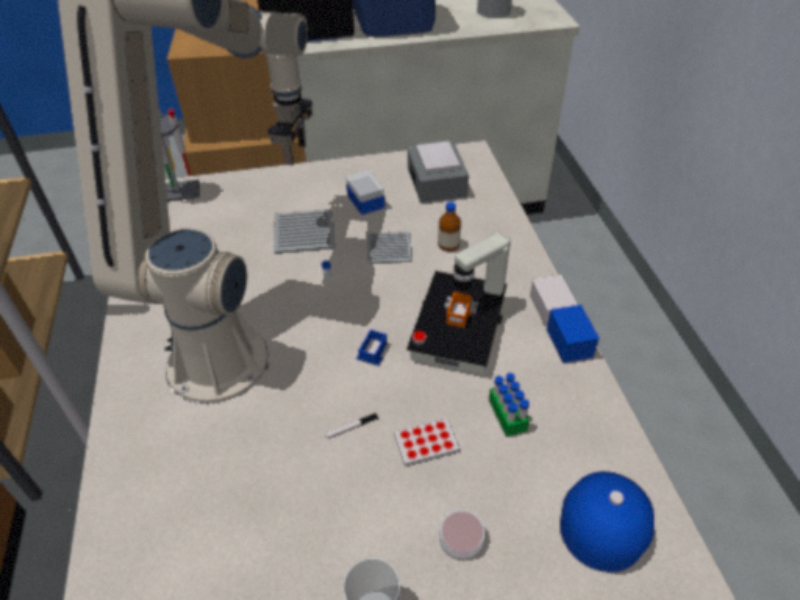

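View pics/top0.png

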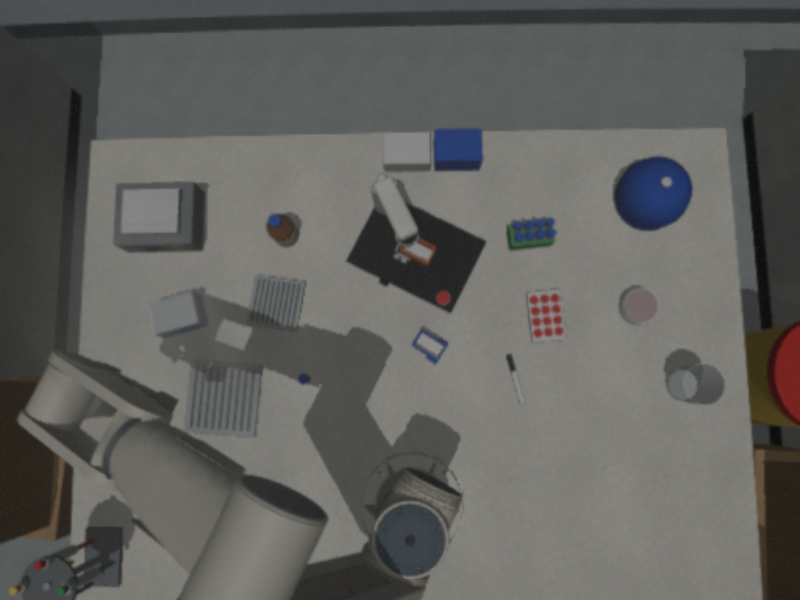

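Side view: the orange chamber is at (460,310) on the black stage, with the blue look-alike at (373,347). There are two draining plates, small at (390,247) and large at (304,230). Top view: chamber (417,250), blue tray (430,345), small plate (277,302), large plate (225,398). I choose the orange tray and the small plate, and check them in close crops.

```bash
cat > h.py <<'E'
import numpy as np,cv2,pickle
from workcell import arm
def load(n): return pickle.load(open(n+".pkl","rb"))
def snap(n):
    c=arm.read_camera(n); pickle.dump(c,open(n+".pkl","wb")); return c
def dist(c): return np.array([c["k1"],0,0,0,0.])
def ray(c,uv,z):
    """world point at height z seen at pixel uv"""
    T=c["camera_from_world"]; R=T[:3,:3]; o=-R.T@T[:3,3]
    p=cv2.undistortPoints(np.array([[uv]],float),c["intrinsics"],dist(c))[0,0]
    d=R.T@np.array([*p,1]); return o+d*(z-o[2])/d[2]
def proj(c,P):
    T=c["camera_from_world"]
    return cv2.projectPoints(np.atleast_2d(P).astype(float),cv2.Rodrigues(T[:3,:3])[0],T[:3,3],c["intrinsics"],dist(c))[0][:,0]
def crop(c,x0,y0,w,h,k):
    return cv2.resize(c["img"][y0:y0+h,x0:x0+w,::-1],None,fx=k,fy=k,interpolation=cv2.INTER_CUBIC)
E
python3 - <<'E'
from h import *
t=load("top");s=load("side")
a=crop(t,150,120,170,90,4.7)[:,:799]
b=crop(s,230,140,100,100,4); b2=crop(s,225,140,100,40,4)
cv2.imwrite("pics/topc.png",a)
cv2.imwrite("pics/sidec.png",crop(s,230,140,110,100,6)[:600])
E
```

```text
(no output)
```

View pics/topc.png

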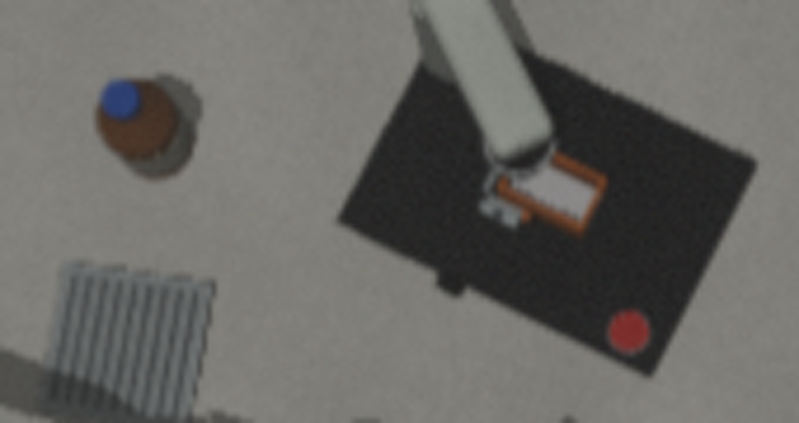

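View pics/sidec.png

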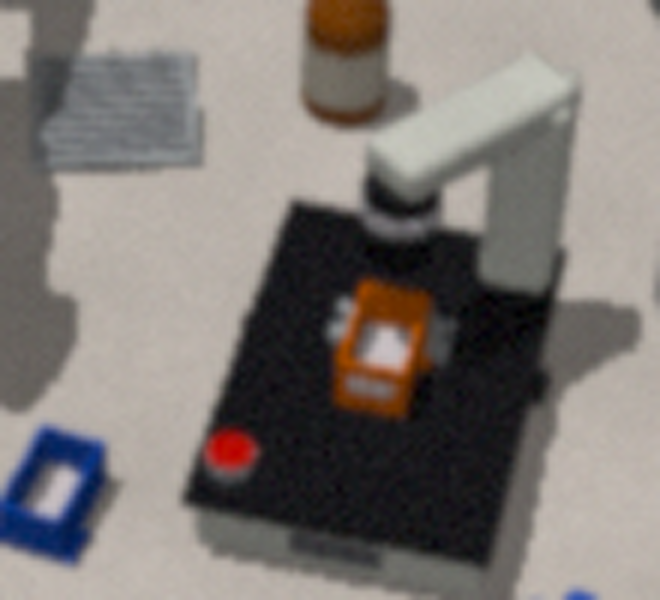

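The crops confirm the choice: orange chamber with its white front patch, the front to the lower right in the top view, and the smaller square plate at crop (130,340). In the top crop the stage corners are about (340,220), (650,375), (756,162). In the side crop they are (295,203), (188,500), (488,562), (565,255). The chamber front rim in the top crop runs (606,180) to (582,234).

```bash
cat > fit.py <<'E'
from h import *
from scipy.optimize import least_squares
t=load("top");s=load("side")
T=lambda u,v:(150+(u+.5)/4.7-.5,120+(v+.5)/4.7-.5)
S=lambda u,v:(230+(u+.5)/6-.5,140+(v+.5)/6-.5)
def pose(p,L):
    c,n=np.cos(p[2]),np.sin(p[2]); L=np.array(L,float)
    return np.c_[p[0]+c*L[:,0]-n*L[:,1],p[1]+n*L[:,0]+c*L[:,1],L[:,2]]
def fit(obs,p0):
    def f(p): return np.concatenate([(proj(c,pose(p,[l]))[0]-uv) for c,l,uv in obs])
    r=least_squares(f,p0,loss='soft_l1'); return r.x,np.round(f(r.x).reshape(-1,2),1).tolist()
E
python3 - <<'E'
from fit import *
for nm,uv in [("L",(340,220)),("B",(650,375)),("R",(756,162)),("k",(420,65))]: print(nm,ray(t,T(*uv),.06))
for nm,uv in [("k",(295,203)),("l",(188,500)),("r",(488,562)),("b",(565,255))]: print(nm,ray(s,S(*uv),.06))
# dock: -x to right(-y) and toward robot; dock x axis = to left/away. y = 90deg ccw
x,r=fit([(t,(145,100,.06),T(340,220)),(t,(-145,100,.06),T(650,375)),(t,(-145,-100,.06),T(756,162)),
 (s,(145,100,.06),S(295,203)),(s,(-145,100,.06),S(188,500)),(s,(-145,-100,.06),S(488,562))],[.75,0,np.radians(60)])
print("dock",x,np.degrees(x[2]),r)
c,r=fit([(t,(-38,-23,.1),T(606,180)),(t,(-38,23,.1),T(582,234)),(s,(-38,23,.1),S(338,362)),(s,(-38,-23,.1),S(412,378))],x) if 0 else (None,None)
x2,r2=fit([(t,(.145,.1,.06),T(340,220)),(t,(-.145,.1,.06),T(650,375)),(t,(-.145,-.1,.06),T(756,162)),
 (s,(.145,.1,.06),S(295,203)),(s,(-.145,.1,.06),S(188,500)),(s,(-.145,-.1,.06),S(488,562))],[.75,0,np.radians(60)])
print("dock",x2,np.degrees(x2[2]),r2)
c,r=fit([(t,(-.038,-.023,.1),T(606,180)),(t,(-.038,.023,.1),T(582,234))],x2); print("chamber",c,np.degrees(c[2]),r)
print([ (proj(s,pose(c,[l]))[0]-[230,140])*6 for l in [(-.038,.023,.1),(-.038,-.023,.1),(-.038,.023,.06),(-.038,-.023,.06)]])
R=np.array([[np.cos(x2[2]),np.sin(x2[2])],[-np.sin(x2[2]),np.cos(x2[2])]]);print("in dock",R@(c[:2]-x2[:2]))
d,r=fit([(t,(-.065,.065,.01),T(45,405)),(t,(.065,.065,.01),T(68,262)),(t,(.065,-.065,.01),T(214,282)),(t,(-.065,-.065,.01),T(188,418)),(s,(.065,-.065,.01),S(195,55)),(s,(-.065,-.065,.01),S(200,163)),(s,(-.065,.065,.01),S(35,165))],[.6,.3,0])
print("drain",d,np.degrees(d[2]),r)
E
```

```text
L [0.5959592  0.15071454 0.06      ]
B [ 0.46390448 -0.10040743  0.06      ]
R [ 0.63870852 -0.19150158  0.06      ]
k [0.72576858 0.08417952 0.06      ]
k [0.59693845 0.14972429 0.06      ]
l [ 0.46451131 -0.10605025  0.06      ]
r [ 0.63601367 -0.19562496  0.06      ]
b [0.7680063  0.05721037 0.06      ]
dock [0.45367842 0.04338743 1.68922992] 96.7857448915879 [[-34223.8, 30874.4], [56183.3, 28292.4], [-16179.0, 14563.1], [-814.4, -396.6], [173.6, -467.3], [-884.3, -476.6]]
dock [ 0.61815961 -0.02108092  1.08679485] 62.268757894526225 [[-0.8, -0.3], [0.7, 0.4], [1.2, -0.1], [-0.2, -0.6], [-0.8, -0.5], [0.8, -0.1]]
chamber [ 0.61074043 -0.02221177  1.14021445] 65.32947555466673 [[-0.1, 0.2], [0.1, -0.2]]
[array([331.63563367, 361.82310742]), array([401.98253386, 372.77894551]), array([329.57768706, 403.83958679]), array([398.71017193, 414.78756175])]
in dock [-0.00445328  0.0060408 ]
drain [ 0.50591132  0.3354678  -0.13523541] -7.748418383770832 [[-1.0, 0.6], [-0.9, -1.2], [0.2, -1.7], [1.0, 1.8], [2.9, 17.5], [-26.6, 1.1], [-0.1, -17.6]]
```

```bash
cat > plan.py <<'E'
from fit import *
from scipy.spatial.transform import Rotation as Ro
def joint(p):  # dock x,y,yaw, slide
    c=np.array([p[0]+p[3]*np.cos(p[2]),p[1]+p[3]*np.sin(p[2]),p[2]]);return c
def tool(az,lean):
    """tool rot: z points toward azimuth az (deg), lean deg from straight down; y horizontal"""
    a,l=np.radians(az),np.radians(lean); h=np.array([np.cos(a),np.sin(a),0])
    z=np.sin(l)*h+np.array([0,0,-np.cos(l)]); y=np.array([-h[1],h[0],0]); return y,z
def go(grasp,az,lean,back=0,note=""):
    """print total shift (mm, tool axes after turn) and turn (rad, tool axes) to put the grasp point `back` mm short of grasp"""
    st=arm.read_state();R=st["eef_rot"];y,z=tool(az,lean)
    if y@R[:,1]<0:y=-y
    Rt=np.c_[np.cross(y,z),y,z]; rv=Ro.from_matrix(R.T@Rt).as_rotvec()
    p=np.array(grasp)+z*(arm.pinch_z-back/1000)
    d=p-st["eef_pos"]
    print(note,"t",round(st["time"],1),"turn",np.round(rv,3),"shift then(tool new)",np.round(1000*Rt.T@d,1),"shift now",np.round(1000*R.T@d,1),"world",np.round(d*1000),"q",np.round(st["qpos"],0),"F",np.round(st["contact_force"],1),"op",np.round(st["opening"]*1000,1))
E
python3 - <<'E'
from plan import *
import json
obs=[(t,(.145,.1,.06),T(340,220)),(t,(-.145,.1,.06),T(650,375)),(t,(-.145,-.1,.06),T(756,162)),
 (s,(.145,.1,.06),S(295,203)),(s,(-.145,.1,.06),S(188,500)),(s,(-.145,-.1,.06),S(488,562))]
ch=[(t,(-.038,-.023,.1),T(606,180)),(t,(-.038,.023,.1),T(582,234)),(s,(-.038,.023,.06),S(335,405)),(s,(-.038,-.023,.06),S(405,418))]
def f(p): return np.concatenate([proj(c,pose(p,[l]))[0]-uv for c,l,uv in obs]+[proj(c,pose(joint(p),[l]))[0]-uv for c,l,uv in ch])
r=least_squares(f,[.62,-.02,1.09,0],loss='soft_l1');p=r.x;print("dock",p,np.degrees(p[2]),"ch",joint(p),np.round(r.fun.reshape(-1,2),1).tolist())
d,rr=fit([(t,(-.065,.065,.01),T(45,405)),(t,(.065,.065,.01),T(68,262)),(t,(.065,-.065,.01),T(214,282)),(t,(-.065,-.065,.01),T(188,418)),(s,(.065,.065,.01),S(195,55)),(s,(.065,-.065,.01),S(200,163)),(s,(-.065,-.065,.01),S(35,165))],[.6,.3,-.1])
print("drain",d,np.degrees(d[2]),rr)
for n,uv in [("bottle foot",T(158,140)),("tipbox",(180*.64,315*.64)),("vial",(305*.64,378*.64)),("small dish",T(630,332))]: print(n,ray(t,uv,.03))
json.dump(dict(dock=p.tolist(),drain=d.tolist()),open("m.json","w"))
c=joint(p);u=np.array([np.cos(c[2]),np.sin(c[2])])
g=[*(c[:2]-.020*u),.086]; print("grasp",g); go(g,np.degrees(c[2]),42,150,"pre")
E
```

```text
dock [ 0.6170722  -0.02021938  1.08715135 -0.00422209] 62.28918395665307 ch [ 0.61510889 -0.02395722  1.08715135] [[-1.0, 0.0], [0.5, 0.7], [0.9, 0.1], [-0.5, -0.7], [-1.1, -0.6], [0.5, -0.2], [0.4, -0.3], [0.0, -1.0], [0.3, 0.1], [-0.0, 0.2]]
drain [ 0.5026289   0.33538395 -0.16587246] -9.503791911098189 [[-1.4, 0.8], [-0.3, -0.8], [0.6, -0.3], [0.4, 3.0], [0.5, -0.4], [1.0, -0.1], [-0.3, 0.6]]
bottle foot [0.67359197 0.30783145 0.03      ]
tipbox [0.46938832 0.57387664 0.03      ]
vial [0.3085698  0.25747641 0.03      ]
small dish [ 0.50359377 -0.08625707  0.03      ]
grasp [np.float64(0.6058087028166267), np.float64(-0.04166333903179606), 0.086]
pre t 0.1 turn [-0.564 -0.58  -1.467] shift then(tool new) [ 367.7 -573.1 -290.1] shift now [-559.9 -483.1   31. ] world [ 290. -680.  -30.] q [64. 20. 94.  0. 66. -0.] F [ 1.3  0.3 -0.2] op 92.2
```

```bash
python3 -m handwheel '[-33,-28,0,0,0,0,-33,-28,0,0,0,0,-33,-28,0,0,0,0,-33,-28,0,0,0,0,-33,-28,0,0,0,0,-33,-28,0,0,0,0,-33,-28,0,0,0,0,-33,-28,0,0,0,0,-33,-28,0,0,0,0,-33,-28,0,0,0,0,-33,-28,0,0,0,0,-33,-28,0,0,0,0,-33,-28,0,0,0,0,-33,-28,0,0,0,0,-33,-28,0,0,0,0,-33,-28,0,0,0,0,-33,-28,0,0,0,0]' 91.9
cat > g1.py <<'E'
from plan import *
import json,sys
p=json.load(open("m.json"))["dock"];c=joint(p);u=np.array([np.cos(c[2]),np.sin(c[2])])
go([*(c[:2]-.020*u),.086],np.degrees(c[2]),42,float(sys.argv[1]),"pre")
E
python3 g1.py 150
```

```text
time: 1.8
eef_pos: [0.5757, -0.1362, 0.2104]
eef_rot: [[-0.901, 0.433, -0.004], [0.433, 0.901, -0.001], [0.003, -0.003, -1.0]]
contact_force: [1.0, 0.7, -0.1]
opening: 0.092
pre t 1.8 turn [-0.561 -0.586 -1.461] shift then(tool new) [10.7 17.3 26.5] shift now [16.9 10.5 26.9] world [-11.  17. -27.] q [-13.  18.  98.  -0.  65. -78.] F [ 1.   0.7 -0.1] op 92.0
```

```bash
sed -i 's/^    if y@R\[:,1\]<0:y=-y/    if y@np.array([.8,-.5,0])<0:y=-y/' plan.py; python3 g1.py 150
```

```text
pre t 1.8 turn [-0.591  0.566  1.525] shift then(tool new) [-10.7 -17.3  26.5] shift now [16.9 10.5 26.9] world [-11.  17. -27.] q [-13.  18.  98.  -0.  65. -78.] F [ 1.   0.7 -0.1] op 92.0
```

```bash
python3 -m handwheel '[0,0,0,-0.049,0.047,0.127,0,0,0,-0.049,0.047,0.127,0,0,0,-0.049,0.047,0.127,0,0,0,-0.049,0.047,0.127,0,0,0,-0.049,0.047,0.127,0,0,0,-0.049,0.047,0.127,0,0,0,-0.049,0.047,0.127,0,0,0,-0.049,0.047,0.127,0,0,0,-0.049,0.047,0.127,0,0,0,-0.049,0.047,0.127,0,0,0,-0.049,0.047,0.127,0,0,0,-0.049,0.047,0.127]'; python3 g1.py 150
```

```text
time: 3.0
eef_pos: [0.5783, -0.1431, 0.2068]
eef_rot: [[0.393, 0.857, 0.334], [0.619, -0.515, 0.593], [0.68, -0.026, -0.732]]
contact_force: [0.6, 0.4, 0.6]
opening: 0.092
pre t 3.0 turn [ 0.02  -0.016 -0.06 ] shift then(tool new) [ -4.6 -22.9  27.1] shift now [ -6.5 -23.   26.6] world [-13.  24. -23.] q [-38.  23. 104.  46.  69. -30.] F [0.6 0.4 0.6] op 92.0
```

```bash
python3 -m handwheel '[-3,-12,13,0.02,-0.016,-0.06,-3,-12,13,0,0,0,0,0,30,0,0,0,0,0,30,0,0,0,0,0,20,0,0,0,0,0,0,0,0,0]'; python3 g1.py 0
python3 - <<'E'
from h import *
s=snap("side");t=snap("top")
a=crop(t,225,130,80,60,5);b=crop(s,265,165,80,80,5)
o=np.zeros((400,800,3),np.uint8);o[:300,:400]=a;o[:400,400:]=b;cv2.imwrite("pics/pre.png",o)
E
```

```text
time: 3.6
eef_pos: [0.586, -0.0718, 0.1196]
eef_rot: [[0.354, 0.882, 0.312], [0.654, -0.472, 0.592], [0.669, -0.005, -0.743]]
contact_force: [-0.8, 0.2, 0.6]
opening: 0.0917
pre t 3.6 turn [ 0.001  0.    -0.009] shift then(tool new) [ 4.1  3.6 67.7] shift now [ 4.2  3.4 67.7] world [ 26.  41. -48.] q [-31.  28. 110.  52.  58. -38.] F [-0.8  0.2  0.6] op 91.7
```

View pics/pre.png

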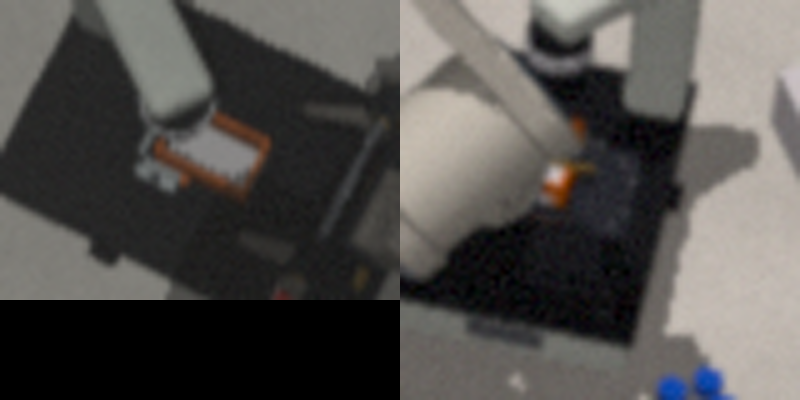

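The top crop shows both fingers straddling the chamber's line at (335,110) and (270,245), with the front rim mid at about (258,165). The clearance is even, so I advance and close.

```bash
python3 -m handwheel '[2,2,17,0,0,-0.009,2,1.5,17,0,0,0,0,0,17,0,0,0,0,0,15,0,0,0,0,0,0,0,0,0]'; python3 g1.py 0; python3 -m handwheel '[0,0,0,0,0,0,0,0,0,0,0,0,0,0,0,0,0,0,0,0,0,0,0,0,0,0,0,0,0,0,0,0,0,0,0,0,0,0,0,0,0,0,0,0,0,0,0,0]' 30;  python3 g1.py 0
python3 - <<'E'
from plan import *
import json
p=json.load(open("m.json"))["dock"];R=arm.read_state()["eef_rot"]
print("dock -x in tool",-R.T@np.array([np.cos(p[2]),np.sin(p[2]),0]),"up",R.T@[0,0,1])
E
```

```text
time: 4.2
eef_pos: [0.6154, -0.0325, 0.0732]
eef_rot: [[0.343, 0.884, 0.318], [0.66, -0.468, 0.588], [0.669, 0.008, -0.744]]
contact_force: [-0.3, 0.1, 0.0]
opening: 0.0918
pre t 4.2 turn [0.008 0.001 0.003] shift then(tool new) [-0.8 -4.2  0.8] shift now [-0.7 -4.2  0.8] world [-4.  2. -1.] q [-26.  33. 110.  58.  52. -42.] F [-0.3  0.1  0. ] op 91.8
time: 5.0
eef_pos: [0.6149, -0.0329, 0.0737]
eef_rot: [[0.343, 0.884, 0.318], [0.66, -0.468, 0.588], [0.669, 0.008, -0.744]]
contact_force: [0.0, 0.7, -0.5]
opening: 0.0462
pre t 5.0 turn [0.008 0.001 0.003] shift then(tool new) [-0.7 -4.   1.5] shift now [-0.7 -4.   1.5] world [-3.  2. -2.] q [-26.  33. 110.  58.  52. -42.] F [ 0.   0.7 -0.5] op 46.2
dock -x in tool [-0.74363541  0.00309635 -0.66857819] up [ 0.66857825  0.00805499 -0.74359817]
```

```bash
python3 -m handwheel '[-3.7,0,-3.35,0,0,0,-3.7,0,-3.35,0,0,0,-3.7,0,-3.35,0,0,0,-3.7,0,-3.35,0,0,0,-3.7,0,-3.35,0,0,0,-3.7,0,-3.35,0,0,0,-3.7,0,-3.35,0,0,0,-3.7,0,-3.35,0,0,0,-3.7,0,-3.35,0,0,0,-3.7,0,-3.35,0,0,0,-3.7,0,-3.35,0,0,0,-3.7,0,-3.35,0,0,0,0,0,0,0,0,0,0,0,0,0,0,0]'; python3 g1.py 0
python3 - <<'E'
from h import *
t=snap("top");s=snap("side")
a=crop(t,225,130,80,60,5);b=crop(s,265,165,80,80,5)
o=np.zeros((400,800,3),np.uint8);o[:300,:400]=a;o[:400,400:]=b;cv2.imwrite("pics/slid.png",o)
E
```

```text
time: 6.4
eef_pos: [0.5844, -0.0918, 0.0738]
eef_rot: [[0.344, 0.883, 0.319], [0.66, -0.469, 0.587], [0.668, 0.009, -0.744]]
contact_force: [-0.3, -0.5, -1.3]
opening: 0.0461
pre t 6.4 turn [0.01  0.001 0.002] shift then(tool new) [48.6 -4.4 45.9] shift now [48.6 -4.7 45.8] world [27. 61. -2.] q [-33.  33. 110.  54.  56. -44.] F [-0.3 -0.5 -1.3] op 46.1
```

View pics/slid.png

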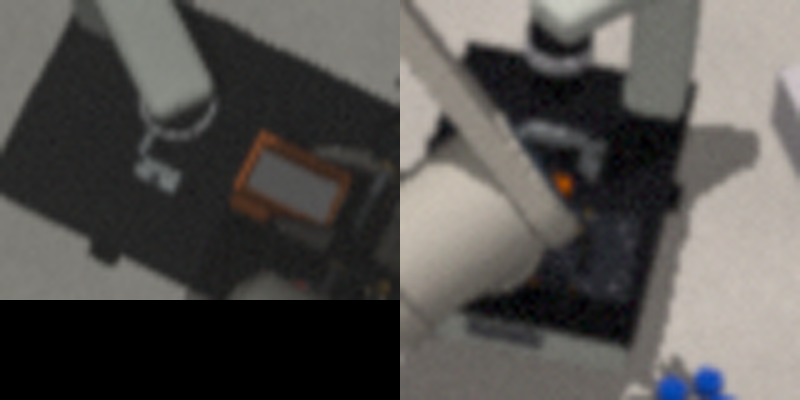

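The chamber is clear of the clips and flat: top crop rim corners (263,132), (350,181), (329,222), clips empty at (160,170). I measure its pose relative to the grasp.

Run:
```python
from plan import *
import json
p=json.load(open("m.json"))["dock"]
C=lambda u,v:(225+(u+.5)/5-.5,130+(v+.5)/5-.5)
c,r=fit([(t,(.038,-.023,.1),C(263,132)),(t,(-.038,-.023,.1),C(350,181)),(t,(-.038,.023,.1),C(329,222))],[.59,-.09,p[2]])
print(c,np.degrees(c[2]),r)
Rd=np.array([[np.cos(p[2]),np.sin(p[2])],[-np.sin(p[2]),np.cos(p[2])]]);print("in dock",Rd@(c[:2]-p[:2]))
st=arm.read_state();g=st["eef_pos"]-arm.pinch_z*st["eef_rot"][:,2];print("grasp",g)
y=st["eef_rot"][:,1];print("tool y az",np.degrees(np.arctan2(y[1],y[0])))
a=np.arctan2(y[1],y[0])+np.pi/2;Rc=np.array([[np.cos(a),np.sin(a)],[-np.sin(a),np.cos(a)]]);print("grasp in chamber",Rc@(g[:2]-c[:2]))
```

```text
[ 0.58665624 -0.08463745  1.09922071] 62.980707153615164 [[-0.2, -0.1], [0.7, -1.2], [-0.4, 1.5]]
in dock [-0.07117339 -0.00302757]
grasp [ 0.57855604 -0.10263607  0.08768672]
tool y az -27.97171865226345
grasp in chamber [-0.01969529 -0.00128806]
```

```bash
cat > g2.py <<'E'
from plan import *
import json,sys
up,az,lean=map(float,sys.argv[1:4]);gh=float(sys.argv[4]);gz=float(sys.argv[5])
d=json.load(open("m.json"))["drain"];H=np.array([-np.sin(d[2]),np.cos(d[2])])
go([*(np.array(d[:2])+gh/1000*H),(gz+up)/1000],np.degrees(d[2])+az,lean,0)
E
python3 -m handwheel '[6,0,-7,0,0,0,9,0,-10,0,0,0,13.4,0,-14.9,0,0,0,13.4,0,-14.9,0,0,0,13.4,0,-14.9,0,0,0,13.4,0,-14.9,0,0,0,13.4,0,-14.9,0,0,0,13.4,0,-14.9,0,0,0,13.4,0,-14.9,0,0,0,13.4,0,-14.9,0,0,0,6.3,-27,5.4,0,0,0,6.3,-27,5.4,0,0,0,6.3,-27,5.4,0,0,0,6.3,-27,5.4,0,0,0,6.3,-27,5.4,0,0,0]'; python3 g2.py 110 -90 48 7.7 67.7;python3 g2.py 110 90 42 7.7 67.7
```

```text
time: 8.0
eef_pos: [0.4799, 0.0126, 0.2781]
eef_rot: [[0.338, 0.884, 0.323], [0.667, -0.467, 0.581], [0.665, 0.019, -0.747]]
contact_force: [0.1, -0.7, -1.8]
opening: 0.0462
 t 8.0 turn [ 1.000e-03 -1.547e+00 -3.550e-01] shift then(tool new) [ 295.3  -30.9 -159.2] shift now [ 143.3 -130.8  275.4] world [  22.  317. -113.] q [-29.   3. 120.  47.  66. -24.] F [ 0.1 -0.7 -1.8] op 46.2
 t 8.0 turn [ 0.227  0.009 -0.226] shift then(tool new) [177.9 -30.9 314. ] shift now [ 161.2 -139.1  293. ] world [  26.  343. -114.] q [-29.   3. 120.  47.  66. -24.] F [ 0.1 -0.7 -1.8] op 46.2
```

```bash
python3 -m handwheel '[10,-5.5,7,0,0,0,14.6,-8.2,11.1,0,0,0,14.6,-8.2,11.1,0,0,0,14.6,-8.2,11.1,0,0,0,14.6,-8.2,11.1,0,0,0,14.6,-8.2,11.1,0,0,0,14.6,-8.2,11.1,0,0,0,14.6,-8.2,11.1,0,0,0,14.6,-8.2,11.1,0,0,0,14.6,-8.2,11.1,0,0,0,14.6,-8.2,11.1,0,0,0,14.6,-8.2,11.1,0,0,0,14.6,-8.2,11.1,0,0,0,14.6,-8.2,11.1,0,0,0,14.6,-8.2,11.1,0,0,0,10,-5.5,7,0,0,0]'
python3 -m handwheel '[0,0,0,0,-0.1,-0.023,0,0,0,0,-0.1,-0.023,0,0,0,0,-0.1,-0.023,0,0,0,0,-0.1,-0.023,0,0,0,0,-0.1,-0.023,0,0,0,0,-0.1,-0.023,0,0,0,0,-0.1,-0.023,0,0,0,0,-0.1,-0.023,0,0,0,0,-0.1,-0.023,0,0,0,0,-0.1,-0.023,0,0,0,0,-0.1,-0.023,0,0,0,0,-0.1,-0.023,0,0,0,0,-0.1,-0.023,0,0,0,0,-0.1,-0.023,0,0,0,0,-0.1,-0.023]'; python3 g2.py 60 -90 48 7.7 67.7
```

```text
time: 9.6
eef_pos: [0.4849, 0.3371, 0.3161]
eef_rot: [[0.326, 0.888, 0.326], [0.666, -0.46, 0.587], [0.671, 0.026, -0.741]]
contact_force: [-0.8, 0.5, -1.5]
opening: 0.0459
time: 11.1
eef_pos: [0.4768, 0.3359, 0.3398]
eef_rot: [[0.141, 0.984, -0.11], [0.661, -0.176, -0.73], [-0.737, 0.03, -0.675]]
contact_force: [0.5, -0.5, -0.9]
opening: 0.0457
 t 11.1 turn [ 0.012 -0.008 -0.03 ] shift then(tool new) [165.3  25.6 152.1] shift now [164.7  18.9 153.7] world [  25.   -7. -225.] q [ 49.  35.  69. -26. 116.  57.] F [ 0.5 -0.5 -0.9] op 45.7
```

```bash
python3 -m handwheel '[6,1,6,0.012,-0.008,-0.03,12.7,2,11.8,0,0,0,12.7,2,11.8,0,0,0,12.7,2,11.8,0,0,0,12.7,2,11.8,0,0,0,12.7,2,11.8,0,0,0,12.7,2,11.8,0,0,0,12.7,2,11.8,0,0,0,12.7,2,11.8,0,0,0,12.7,2,11.8,0,0,0,12.7,2,11.8,0,0,0,12.7,2,11.8,0,0,0,12.7,2,11.8,0,0,0,6,1,6,0,0,0,0,0,0,0,0,0]'; python3 g2.py 0 -90 48 7.7 67.7
python3 - <<'E'
from h import *
t=snap("top");s=snap("side")
a=crop(t,140,160,80,80,5);b=crop(s,215,130,80,80,5)
cv2.imwrite("pics/stand.png",np.hstack([a,b]))
E
```

```text
time: 12.6
eef_pos: [0.5033, 0.3273, 0.0944]
eef_rot: [[0.113, 0.986, -0.124], [0.665, -0.168, -0.728], [-0.739, -0.001, -0.674]]
contact_force: [1.0, -0.2, -1.6]
opening: 0.0461
 t 12.6 turn [-0.003 -0.007 -0.001] shift then(tool new) [30.3 -2.  25. ] shift now [30.1 -2.  25.2] world [ -2.   2. -39.] q [ 47.  49.  75. -24.  97.  63.] F [ 1.  -0.2 -1.6] op 46.1
```

View pics/stand.png

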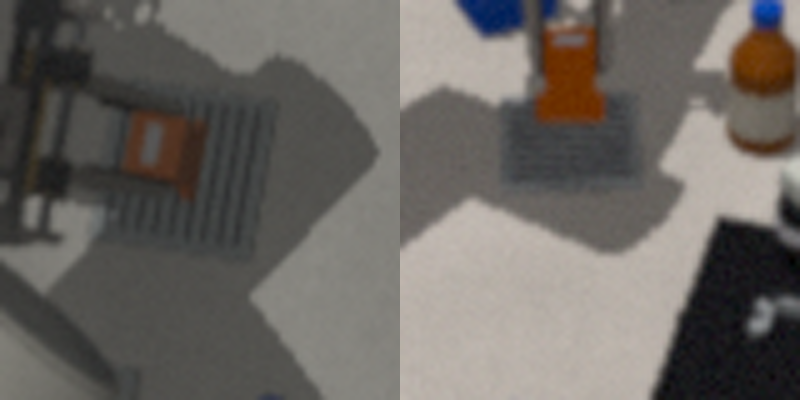

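The chamber is held end-down over the plate, front patch up. In the top crop the plate corners are about (277,98), (255,255), (100,240); in the side crop (637,93), (640,185), (502,186). I refit the plate with these.

Run:
```python
from plan import *
import json
m=json.load(open("m.json"))
C=lambda u,v:(140+(u+.5)/5-.5,160+(v+.5)/5-.5)
D=lambda u,v:(215+(u-400+.5)/5-.5,130+(v+.5)/5-.5)
d,rr=fit([(t,(.065,-.065,.01),C(277,98)),(t,(-.065,-.065,.01),C(255,255)),(t,(-.065,.065,.01),C(100,240)),(s,(.065,.065,.01),D(637,93)),(s,(.065,-.065,.01),D(640,185)),(s,(-.065,-.065,.01),D(502,186))],m["drain"])
print("old",m["drain"],"new",d,rr)
q=m["drain"];st=arm.read_state()
# expected chamber standing pose from grasp, project front-end (top) corners and rear corners
R=st["eef_rot"];g=st["eef_pos"]-arm.pinch_z*R[:,2]
y=R[:,1];x=np.array([0,0,-1.]);
H=np.cross(x,-y/np.linalg.norm(y)); 
if H[1]<0:H=-H
c=g-.0197*np.array([0,0,1])-.0077*H;print("centre",c,"H",H)
for nm,P in [("front top",[c+[0,0,.038]+a*.023*y+b*.020*H for a in(1,-1) for b in(1,-1)]),("lug",[c-[0,0,.038]+a*.031*y-.020*H for a in(1,-1)])]:
    print(nm,"top",np.round((proj(t,P)-[140,160])*5).tolist(),"side",np.round((proj(s,P)-[215,130])*5+[400,0]).tolist())
```

```text
old [0.5026289001524734, 0.3353839529303523, -0.16587246027306762] new [ 0.50103346  0.33530626 -0.13675129] [[0.3, -0.0], [0.0, 1.0], [-1.4, -0.0], [-0.2, -0.0], [1.3, -0.2], [0.2, 1.2]]
centre [0.50461571 0.33374119 0.08881237] H [0.16787775 0.98580776 0.        ]
front top top [[131.0, 106.0], [184.0, 114.0], [119.0, 167.0], [173.0, 175.0]] side [[595.0, 24.0], [596.0, 52.0], [544.0, 26.0], [544.0, 54.0]]
lug top [[207.0, 119.0], [193.0, 198.0]] side [[607.0, 119.0], [538.0, 121.0]]
```

Prediction and picture agree within 1 px or so. I lower it.

```bash
python3 -m handwheel '[4.4,-0.4,4,-0.003,-0.007,0,4.4,-0.4,4,0,0,0,4.4,-0.4,4,0,0,0,4.4,-0.4,4,0,0,0,3.7,-0.4,3.4,0,0,0,2,0,1.8,0,0,0,0,0,0,0,0,0]'; python3 g2.py 0 -90 48 7.7 67.7;python3 -m handwheel '[1.5,0,1.4,0,0,0,1.5,0,1.4,0,0,0,0,0,0,0,0,0]'; python3 g2.py 0 -90 48 7.7 67.7
```

```text
time: 13.4
eef_pos: [0.5023, 0.3293, 0.064]
eef_rot: [[0.115, 0.986, -0.119], [0.662, -0.165, -0.731], [-0.741, 0.005, -0.672]]
contact_force: [0.6, -0.2, -2.3]
opening: 0.0459
 t 13.4 turn [ 0.003 -0.004 -0.004] shift then(tool new) [ 6.5 -0.7  6. ] shift now [ 6.5 -0.7  6. ] world [-1. -0. -9.] q [ 47.  51.  75. -24.  95.  64.] F [ 0.6 -0.2 -2.3] op 45.9
time: 13.7
eef_pos: [0.5025, 0.3293, 0.0598]
eef_rot: [[0.115, 0.986, -0.119], [0.662, -0.165, -0.731], [-0.741, 0.005, -0.672]]
contact_force: [-0.7, -0.1, -1.8]
opening: 0.0463
 t 13.7 turn [ 0.004 -0.004 -0.004] shift then(tool new) [ 3.3 -0.9  3.2] shift now [ 3.3 -0.9  3.2] world [-1. -0. -5.] q [ 47.  52.  75. -24.  95.  64.] F [-0.7 -0.1 -1.8] op 46.3
```

```bash
python3 -m handwheel '[0.8,0,0.7,0,0,0,0.8,0,0.7,0,0,0]';python3 -m handwheel '[0.7,0,0.6,0,0,0]';python3 -m handwheel '[0.7,0,0.6,0,0,0]';python3 -m handwheel '[0.5,0,0.5,0,0,0,0,0,0,0,0,0]'; python3 g2.py 0 -90 48 7.7 67.7
```

```text
time: 13.9
eef_pos: [0.5027, 0.3294, 0.0579]
eef_rot: [[0.115, 0.986, -0.119], [0.662, -0.165, -0.731], [-0.74, 0.006, -0.672]]
contact_force: [-0.4, 0.2, -1.2]
opening: 0.046
time: 14.0
eef_pos: [0.5027, 0.3295, 0.0569]
eef_rot: [[0.115, 0.986, -0.118], [0.662, -0.165, -0.731], [-0.74, 0.006, -0.672]]
contact_force: [0.4, 0.2, -1.7]
opening: 0.0465
time: 14.1
eef_pos: [0.5027, 0.3296, 0.0564]
eef_rot: [[0.115, 0.986, -0.118], [0.662, -0.165, -0.731], [-0.74, 0.006, -0.672]]
contact_force: [-1.1, 1.9, 5.1]
opening: 0.0461
time: 14.3
eef_pos: [0.5028, 0.3298, 0.0565]
eef_rot: [[0.116, 0.986, -0.118], [0.662, -0.165, -0.731], [-0.741, 0.006, -0.672]]
contact_force: [-1.1, 0.2, -0.8]
opening: 0.0464
 t 14.3 turn [ 0.004 -0.004 -0.005] shift then(tool new) [ 0.5 -1.1  1.4] shift now [ 0.5 -1.1  1.4] world [-1. -1. -1.] q [ 47.  52.  75. -24.  95.  64.] F [-1.1  0.2 -0.8] op 46.4
```

```bash
python3 -m handwheel '[0.5,0,0.5,0,0,0]';python3 -m handwheel '[0.5,0,0.5,0,0,0]';python3 -m handwheel '[0,0,0,0,0,0,0,0,0,0,0,0]'
```

```text
time: 14.4
eef_pos: [0.5027, 0.3299, 0.0563]
eef_rot: [[0.116, 0.986, -0.118], [0.662, -0.165, -0.731], [-0.741, 0.007, -0.672]]
contact_force: [-1.9, 2.7, 6.1]
opening: 0.046
time: 14.5
eef_pos: [0.5027, 0.3299, 0.0563]
eef_rot: [[0.116, 0.986, -0.118], [0.661, -0.166, -0.731], [-0.741, 0.007, -0.672]]
contact_force: [-0.6, 1.5, 6.2]
opening: 0.0462
time: 14.7
eef_pos: [0.5028, 0.3298, 0.0564]
eef_rot: [[0.116, 0.986, -0.118], [0.661, -0.166, -0.732], [-0.741, 0.007, -0.672]]
contact_force: [-0.6, 0.3, 0.7]
opening: 0.0457
```

```bash
python3 -m handwheel '[0,0,0,0,0,0,0,0,0,0,0,0,0,0,0,0,0,0,0,0,0,0,0,0,0,0,0,0,0,0,0,0,0,0,0,0,0,0,0,0,0,0,0,0,0,0,0,0]' 91.9
python3 -m handwheel '[0,0,-10,0,0,0,0,0,-20,0,0,0,0,0,-25,0,0,0,0,0,-30,0,0,0,0,0,-30,0,0,0,0,0,-30,0,0,0]'
cat > g3.py <<'E'
from plan import *
import json,sys
c=np.array(json.load(open("c.json"))) # standing centre x,y, y-axis az(rad)
back,up=float(sys.argv[1]),float(sys.argv[2]); H=np.array([-np.sin(c[2]),np.cos(c[2])])
go([*(c[:2]-.006*H),.062+up/1000],np.degrees(c[2])+90,45,back)
E
python3 - <<'E'
from h import *
t=snap("top");s=snap("side")
a=crop(t,140,160,80,80,5);b=crop(s,215,130,80,80,5)
cv2.imwrite("pics/stand2.png",np.hstack([a,b]))
import json; json.dump([.5035,.335,-.152],open("c.json","w"))
E
python3 g3.py 110 110
```

```text
time: 15.5
eef_pos: [0.5029, 0.3294, 0.0555]
eef_rot: [[0.116, 0.986, -0.118], [0.661, -0.166, -0.732], [-0.741, 0.007, -0.671]]
contact_force: [-0.5, -0.1, 0.2]
opening: 0.0919
time: 16.1
eef_pos: [0.5194, 0.4377, 0.1562]
eef_rot: [[0.114, 0.986, -0.123], [0.658, -0.167, -0.734], [-0.744, 0.003, -0.668]]
contact_force: [0.8, 0.6, 0.5]
opening: 0.0914
 t 16.2 turn [ 0.006  1.62  -0.017] shift then(tool new) [ -69.5   -0.6 -180.8] shift now [-177.2    2.4   78.2] world [ -27. -175.   79.] q [ 51.  54.  57. -23. 111.  61.] F [-0.1  0.2  0.2] op 91.9
```

View pics/stand2.png

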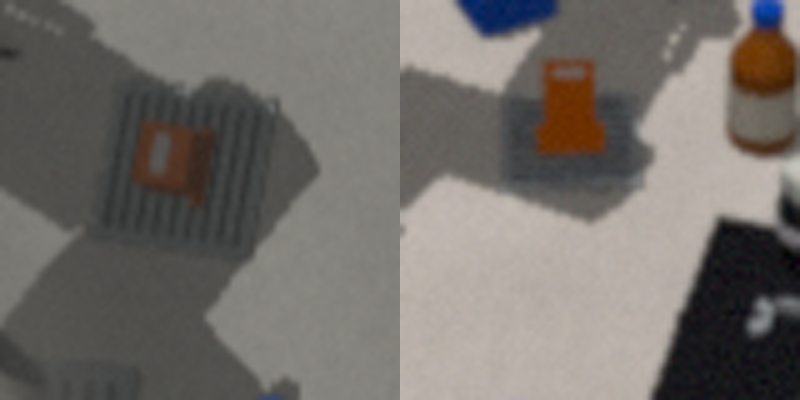

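It stands steadily on its end. In the top crop the top face is about (141,121) to (182,191) and the lug bottoms (214,128), (201,206). In the side crop the lug bottoms are (537,150), (605,154).

```bash
python3 - <<'E'
from plan import *
import json
C=lambda u,v:(140+(u+.5)/5-.5,160+(v+.5)/5-.5)
D=lambda u,v:(215+(u-400+.5)/5-.5,130+(v+.5)/5-.5)
# local: x along plate -8deg axis, y along H
c,rr=fit([(t,(-.023,.02,.086),C(133,182)),(t,(.023,.02,.086),C(141,121)),(t,(.031,-.02,.010),C(214,128)),(t,(-.031,-.02,.010),C(201,206)),(s,(-.031,-.02,.01),D(537,150)),(s,(.031,-.02,.01),D(605,154)),(s,(-.023,.02,.086),D(544,62)),(s,(.023,.02,.086),D(594,62))],[.5035,.335,-.152])
print(c,rr)
d,r2=fit([(t,(.065,-.065,.01),C(276,98)),(t,(-.065,-.065,.01),C(252,257)),(t,(-.065,.065,.01),C(92,236)),(t,(.065,.065,.01),C(125,80)),(s,(.065,-.065,.01),D(641,186)),(s,(-.065,-.065,.01),D(502,186)),(s,(-.065,.065,.01),D(503,93))],[.502,.335,-.15]);print(d,r2)
c[2]=-.16;json.dump(list(c),open("c.json","w"))
E
python3 g3.py 110 110
```

```text
[ 0.5022749   0.33729026 -0.14844514] [[-0.5, -0.4], [-0.1, -0.2], [0.1, 0.8], [0.2, 0.6], [0.5, 1.1], [0.3, -0.4], [-0.1, 0.1], [0.0, -0.4]]
[ 0.50197709  0.33615237 -0.16714043] [[0.7, 0.3], [-0.2, 0.8], [-0.4, -0.0], [-1.0, -0.9], [0.9, -0.2], [-0.1, 0.7], [-0.3, 1.0]]
 t 16.2 turn [ 0.006  1.62  -0.008] shift then(tool new) [ -68.    -1.4 -179.4] shift now [-175.8    0.3   76.7] world [ -29. -172.   79.] q [ 51.  54.  57. -23. 111.  61.] F [-0.1  0.2  0.2] op 91.9
```

```bash
python3 -m handwheel '[-20,0,-18,0,0,0,-20,0,-18,0,0,0,-20,0,-18,0,0,0,0,0,0,0,0.135,0,0,0,0,0,0.135,0,0,0,0,0,0.135,0,0,0,0,0,0.135,0,0,0,0,0,0.135,0,0,0,0,0,0.135,0,0,0,0,0,0.135,0,0,0,0,0,0.135,0,0,0,0,0,0.135,0,0,0,0,0,0.135,0,0,0,0,0,0.135,0,0,0,0,0,0.135,0]'; python3 g3.py 90 0; python3 g3.py 90 90
```

```text
time: 17.7
eef_pos: [0.5126, 0.4342, 0.2329]
eef_rot: [[0.12, 0.985, 0.121], [0.712, -0.17, 0.681], [0.692, 0.005, -0.722]]
contact_force: [-0.4, 1.0, -0.5]
opening: 0.0918
 t 17.7 turn [ 0.011  0.021 -0.005] shift then(tool new) [-193.9    5.3  -23.5] shift now [-194.3    6.4  -19.3] world [ -19. -153. -120.] q [ 22.  15. 112.  59.  43. -11.] F [-0.4  1.  -0.5] op 91.8
 t 17.7 turn [ 0.011  0.021 -0.005] shift then(tool new) [-130.3    5.3  -87.1] shift now [-132.1    6.9  -84.3] world [ -19. -153.  -30.] q [ 22.  15. 112.  59.  43. -11.] F [-0.4  1.  -0.5] op 91.8
```

```bash
python3 -m handwheel '[-16.4,0.8,-10.7,0.011,0.021,-0.005,-16.4,0.8,-10.7,0,0,0,-16.4,0.8,-10.7,0,0,0,-16.4,0.8,-10.7,0,0,0,-16.4,0.8,-10.7,0,0,0,-16.4,0.8,-10.7,0,0,0,-16.4,0.8,-10.7,0,0,0,-16.4,0.8,-10.7,0,0,0,-14,0,14,0,0,0,-14,0,14,0,0,0,-14,0,14,0,0,0,-14,0,14,0,0,0,0,0,0,0,0,0]'; python3 g3.py 0 0
```

```text
time: 19.0
eef_pos: [0.4789, 0.2643, 0.108]
eef_rot: [[0.139, 0.984, 0.115], [0.701, -0.179, 0.69], [0.7, -0.016, -0.714]]
contact_force: [-0.2, 0.7, 0.4]
opening: 0.0918
 t 19.0 turn [ 0.003  0.01  -0.026] shift then(tool new) [ 16.8  11.5 100.6] shift now [ 18.1  10.7 100.4] world [ 25.  80. -59.] q [  2.  23. 125.  69.  47. -44.] F [-0.2  0.7  0.4] op 91.8
```

```bash
python3 -m handwheel '[9,5.5,10,0.003,0.01,-0.026,9,5.5,10,0,0,0,0,0,20,0,0,0,0,0,10,0,0,0,0,0,0,0,0,0]'; python3 g3.py 0 0
```

```text
time: 19.5
eef_pos: [0.5013, 0.3144, 0.0879]
eef_rot: [[0.109, 0.987, 0.116], [0.697, -0.159, 0.699], [0.709, 0.005, -0.705]]
contact_force: [-0.1, -0.4, -0.2]
opening: 0.0921
 t 19.5 turn [ 0.003 -0.003  0.004] shift then(tool new) [-6.4 -2.7 48.9] shift now [-6.6 -2.8 48.8] world [  2.  30. -39.] q [  8.  28. 122.  75.  44. -47.] F [-0.1 -0.4 -0.2] op 92.1
```

```bash
python3 -m handwheel '[-3.2,-1.4,12,0,0,0.004,-3.2,-1.4,12,0,0,0,0,0,12,0,0,0,0,0,12,0,0,0,0,0,0,0,0,0]'; python3 g3.py 0 0
python3 - <<'E'
from h import *
t=snap("top");s=snap("side")
a=crop(t,140,160,80,80,5);b=crop(s,215,130,80,80,5)
cv2.imwrite("pics/g2.png",np.hstack([a,b]))
E
```

```text
time: 20.0
eef_pos: [0.5055, 0.3468, 0.0517]
eef_rot: [[0.109, 0.987, 0.118], [0.695, -0.161, 0.701], [0.711, 0.006, -0.703]]
contact_force: [0.4, -0.2, -0.2]
opening: 0.0923
 t 20.0 turn [ 0.005 -0.005  0.003] shift then(tool new) [-4.  -1.7  0.1] shift now [-3.9 -1.7  0.1] world [-2. -2. -3.] q [ 11.  32. 121.  83.  42. -52.] F [ 0.4 -0.2 -0.2] op 92.3
```

View pics/g2.png

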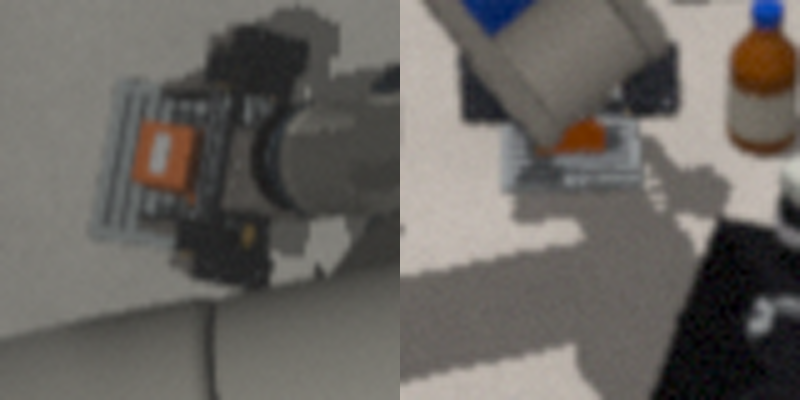

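The fingers straddle the standing chamber at top crop (190,90) and (165,215), with the chamber still upright. I close, check, and lift.

```bash
python3 -m handwheel '[-3.5,-1.7,0,0.005,-0.005,0.003,0,0,0,0,0,0]'; python3 -m handwheel '[0,0,0,0,0,0,0,0,0,0,0,0,0,0,0,0,0,0,0,0,0,0,0,0,0,0,0,0,0,0,0,0,0,0,0,0,0,0,0,0,0,0,0,0,0,0,0,0]' 30; python3 g3.py 0 0; python3 -m handwheel '[1.5,0,-1.5,0,0,0,5,0,-5,0,0,0,10,0,-10,0,0,0,13,0,-13,0,0,0,13,0,-13,0,0,0,13,0,-13,0,0,0,13,0,-13,0,0,0,13,0,-13,0,0,0,10,0,-10,0,0,0]'; python3 g3.py 0 0
```

```text
time: 20.3
eef_pos: [0.5038, 0.3436, 0.0506]
eef_rot: [[0.112, 0.987, 0.114], [0.698, -0.16, 0.698], [0.707, 0.001, -0.707]]
contact_force: [-0.6, -0.1, 0.1]
opening: 0.0919
time: 21.1
eef_pos: [0.5045, 0.3428, 0.0515]
eef_rot: [[0.112, 0.987, 0.115], [0.698, -0.161, 0.698], [0.708, 0.002, -0.707]]
contact_force: [-0.3, -0.1, 0.5]
opening: 0.0456
 t 21.1 turn [ 0.003 -0.001  0.001] shift then(tool new) [-1.  -1.3  2.9] shift now [-1.  -1.3  2.9] world [-1.  2. -3.] q [ 11.  32. 121.  82.  42. -52.] F [-0.3 -0.1  0.5] op 45.6
time: 22.0
eef_pos: [0.5013, 0.3417, 0.1847]
eef_rot: [[0.116, 0.987, 0.111], [0.701, -0.16, 0.695], [0.704, -0.003, -0.711]]
contact_force: [0.3, -0.7, -1.6]
opening: 0.0462
 t 22.0 turn [-0.002  0.005 -0.003] shift then(tool new) [-94.    1.7  98.3] shift now [-93.5   2.1  98.7] world [   2.    3. -136.] q [ 11.  17. 119.  64.  47. -27.] F [ 0.3 -0.7 -1.6] op 46.2
```

```bash
python3 -m handwheel '[0,0,0,0,-0.105,0,0,0,0,0,-0.105,0,0,0,0,0,-0.105,0,0,0,0,0,-0.105,0,0,0,0,0,-0.105,0,0,0,0,0,-0.105,0,0,0,0,0,-0.105,0,0,0,0,0,-0.105,0,0,0,0,0,-0.105,0,0,0,0,0,-0.105,0,0,0,0,0,-0.105,0,0,0,0,0,-0.105,0,0,0,0,0,-0.105,0,0,0,0,0,-0.105,0,0,0,0,0,-0.105,0,0,0,0,0,0,0]'
python3 - <<'E'
import json;m=json.load(open("m.json"));m["drain"]=[.502,.336,-.163];json.dump(m,open("m.json","w"))
E
python3 g2.py 45 -90 45 17 38
```

```text
time: 23.6
eef_pos: [0.5027, 0.3381, 0.1979]
eef_rot: [[0.138, 0.983, -0.12], [0.64, -0.18, -0.747], [-0.756, 0.026, -0.654]]
contact_force: [-0.4, -0.9, -2.2]
opening: 0.0458
 t 23.6 turn [ 0.004  0.072 -0.032] shift then(tool new) [91.7 -0.3 89.4] shift now [97.9 -3.7 82.6] world [  -0.    2. -128.] q [ 48.  44.  72. -25. 107.  61.] F [-0.4 -0.9 -2.2] op 45.8
```

```bash
python3 -m handwheel '[6,0,5,0.002,0.036,-0.016,11,0,11,0.002,0.036,-0.016,11.5,0,11,0,0,0,11.5,0,11,0,0,0,11.5,0,11,0,0,0,11.5,0,11,0,0,0,11.5,0,11,0,0,0,9,0,9,0,0,0,5,0,5,0,0,0,0,0,0,0,0,0]'; python3 g2.py 0 -90 45 17 38
python3 - <<'E'
from h import *
t=snap("top");s=snap("side")
a=crop(t,140,160,80,80,5);b=crop(s,215,130,80,80,5)
cv2.imwrite("pics/inv.png",np.hstack([a,b]))
E
```

```text
time: 24.6
eef_pos: [0.5044, 0.3408, 0.0671]
eef_rot: [[0.12, 0.986, -0.112], [0.705, -0.164, -0.69], [-0.699, 0.004, -0.715]]
contact_force: [0.2, -0.3, -1.5]
opening: 0.0458
 t 24.6 turn [ 0.002 -0.011 -0.004] shift then(tool new) [28.9 -1.6 30.9] shift now [28.6 -1.7 31.2] world [ -2.  -1. -42.] q [ 47.  50.  76. -23.  93.  64.] F [ 0.2 -0.3 -1.5] op 45.8
```

View pics/inv.png

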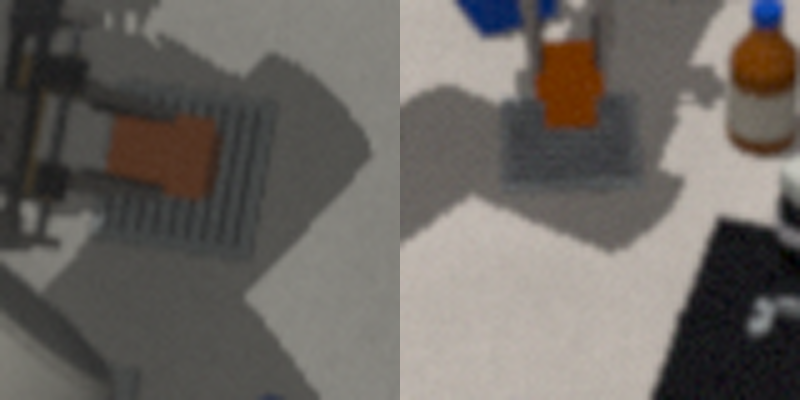

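Upside down, foot up, over the plate: top crop rear lug corners (219,118), (205,199), front end about (112,116) to (106,169). I check its position against the plate.

Run:
```python
from plan import *
C=lambda u,v:(140+(u+.5)/5-.5,160+(v+.5)/5-.5)
D=lambda u,v:(215+(u-400+.5)/5-.5,130+(v+.5)/5-.5)
z=.0925
c,rr=fit([(t,(.031,-.038,z),C(219,118)),(t,(-.031,-.038,z),C(205,199)),(t,(.023,.038,z),C(112,116)),(t,(-.023,.038,z),C(106,169)),(s,(.031,-.038,z),D(603,97)),(s,(-.031,-.038,z),D(539,97)),(s,(.023,-.038,z-.04),D(597,127)),(s,(-.023,-.038,z-.04),D(545,127))],[.502,.336,-.16])
print(c,rr); st=arm.read_state();R=st["eef_rot"];print(st["eef_pos"]-arm.pinch_z*R[:,2])
```

```text
[ 0.50309894  0.33724351 -0.17100385] [[-0.5, 0.1], [-0.7, 0.1], [0.8, -0.5], [-0.3, 0.9], [0.7, -0.3], [-0.5, 0.1], [0.2, 0.6], [0.4, 1.0]]
[0.50685091 0.3540561  0.08177504]
```

```bash
python3 -m handwheel '[5,-0.3,5,0.002,-0.011,-0.004,5,-0.3,5,0,0,0,5,-0.3,5,0,0,0,4,-0.3,4.2,0,0,0,3,0,3,0,0,0,2,0,2,0,0,0,0,0,0,0,0,0]'; python3 g2.py 0 -90 45 17 38;python3 -m handwheel '[0.9,0,0.9,0,0,0,0.9,0,0.9,0,0,0]'; python3 -m handwheel '[0.7,0,0.7,0,0,0,0.7,0,0.7,0,0,0]'
```

```text
time: 25.4
eef_pos: [0.5044, 0.3422, 0.033]
eef_rot: [[0.117, 0.987, -0.113], [0.699, -0.162, -0.696], [-0.705, 0.002, -0.709]]
contact_force: [0.8, -0.1, -2.3]
opening: 0.0454
 t 25.4 turn [ 0.002 -0.003 -0.002] shift then(tool new) [ 3.8 -1.4  7.8] shift now [ 3.8 -1.4  7.8] world [-2. -3. -8.] q [ 47.  53.  75. -23.  91.  64.] F [ 0.8 -0.1 -2.3] op 45.4
time: 25.6
eef_pos: [0.5046, 0.3424, 0.0306]
eef_rot: [[0.117, 0.987, -0.112], [0.7, -0.162, -0.696], [-0.705, 0.003, -0.709]]
contact_force: [0.5, -0.3, -2.0]
opening: 0.046
time: 25.8
eef_pos: [0.5048, 0.3425, 0.0288]
eef_rot: [[0.117, 0.987, -0.112], [0.7, -0.162, -0.696], [-0.705, 0.003, -0.71]]
contact_force: [-0.1, -0.3, -1.4]
opening: 0.0461
```

```bash
python3 -m handwheel '[0.7,0,0.7,0,0,0]';python3 -m handwheel '[0.7,0,0.7,0,0,0]'; python3 -m handwheel '[0.7,0,0.7,0,0,0]';python3 -m handwheel '[0.6,0,0.6,0,0,0]'
```

```text
time: 25.9
eef_pos: [0.5048, 0.3425, 0.0278]
eef_rot: [[0.118, 0.987, -0.112], [0.7, -0.162, -0.696], [-0.705, 0.003, -0.71]]
contact_force: [0.4, 0.4, -1.4]
opening: 0.0456
time: 26.0
eef_pos: [0.5049, 0.3426, 0.0268]
eef_rot: [[0.118, 0.987, -0.112], [0.7, -0.162, -0.695], [-0.704, 0.003, -0.71]]
contact_force: [0.7, -0.4, -1.4]
opening: 0.0459
time: 26.1
eef_pos: [0.5049, 0.3426, 0.0258]
eef_rot: [[0.118, 0.987, -0.112], [0.7, -0.163, -0.695], [-0.704, 0.003, -0.71]]
contact_force: [-0.1, 0.1, -1.8]
opening: 0.0458
time: 26.2
eef_pos: [0.5049, 0.3426, 0.0249]
eef_rot: [[0.118, 0.987, -0.112], [0.7, -0.162, -0.695], [-0.704, 0.003, -0.71]]
contact_force: [0.1, -0.3, -1.2]
opening: 0.0458
```

```bash
for i in 1; do python3 -m handwheel '[0.5,0,0.5,0,0,0]'|sed -n '2p;6p'; done;python3 -m handwheel '[0.5,0,0.5,0,0,0]'; python3 -m handwheel '[0.5,0,0.5,0,0,0]'
```

```text
eef_pos: [0.5049, 0.3426, 0.0241]
time: 26.4
eef_pos: [0.5049, 0.3427, 0.0238]
eef_rot: [[0.118, 0.987, -0.112], [0.7, -0.163, -0.696], [-0.705, 0.003, -0.71]]
contact_force: [-0.4, 1.2, 4.9]
opening: 0.046
time: 26.5
eef_pos: [0.5049, 0.3427, 0.0237]
eef_rot: [[0.118, 0.987, -0.112], [0.699, -0.163, -0.696], [-0.705, 0.004, -0.709]]
contact_force: [-0.8, 1.2, 5.1]
opening: 0.0461
```

```bash
python3 -m handwheel '[0.5,0,0.5,0,0,0,0,0,0,0,0,0]'; python3 -m handwheel '[0,0,0,0,0,0,0,0,0,0,0,0,0,0,0,0,0,0,0,0,0,0,0,0,0,0,0,0,0,0,0,0,0,0,0,0,0,0,0,0,0,0,0,0,0,0,0,0]' 91.9
python3 -m handwheel '[0,0,-10,0,0,0,0,0,-20,0,0,0,0,0,-25,0,0,0,0,0,-30,0,0,0,0,0,-30,0,0,0,0,0,-30,0,0,0,-25,0,-20,0,0,0,-25,0,-20,0,0,0,0,0,0,0,0,0]'
python3 - <<'E'
from h import *
t=snap("top");s=snap("side")
a=crop(t,140,160,80,80,5);b=crop(s,215,130,80,80,5)
cv2.imwrite("pics/end.png",np.hstack([a,b]))
o=cv2.resize(t["img"][:,:,::-1],(400,300));p=cv2.resize(s["img"][:,:,::-1],(400,300))
E
```

```text
time: 26.7
eef_pos: [0.5049, 0.3426, 0.0239]
eef_rot: [[0.118, 0.987, -0.112], [0.699, -0.163, -0.697], [-0.706, 0.004, -0.709]]
contact_force: [-0.6, -0.2, 0.1]
opening: 0.0458
time: 27.5
eef_pos: [0.5051, 0.3425, 0.0229]
eef_rot: [[0.118, 0.987, -0.112], [0.699, -0.163, -0.696], [-0.705, 0.004, -0.709]]
contact_force: [-0.2, 1.2, 0.4]
opening: 0.0921
time: 28.4
eef_pos: [0.5197, 0.4436, 0.199]
eef_rot: [[0.117, 0.987, -0.112], [0.7, -0.162, -0.696], [-0.705, 0.003, -0.71]]
contact_force: [-0.0, 0.2, -0.3]
opening: 0.0919
```

View pics/end.png

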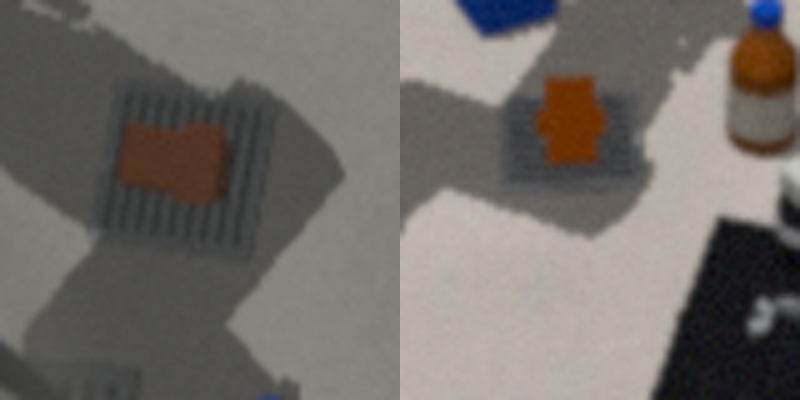

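The chamber lies flat, foot up, on the plate: top crop lug corners (229,124), (216,204), front about (124,123), (117,183). I check the numbers and hand in.

Run:
```python
from plan import *
import json
C=lambda u,v:(140+(u+.5)/5-.5,160+(v+.5)/5-.5)
D=lambda u,v:(215+(u-400+.5)/5-.5,130+(v+.5)/5-.5)
z=.05
c,rr=fit([(t,(.031,-.038,z),C(229,124)),(t,(-.031,-.038,z),C(216,204)),(t,(.023,.038,z),C(124,123)),(t,(-.023,.038,z),C(117,183)),(s,(.023,-.038,.01),D(597,163)),(s,(-.023,-.038,.01),D(548,165)),(s,(.023,.038,z),D(595,77)),(s,(-.023,.038,z),D(544,77))],[.502,.336,-.16])
d=json.load(open("m.json"))["drain"];a=d[2];e=c[:2]-d[:2]
off=np.array([[np.cos(a),np.sin(a)],[-np.sin(a),np.cos(a)]])@e
print(c,np.round(off*1000,1),np.degrees(c[2]-a),rr)
if np.abs(off).max()<.012: arm.hand_in();print("handed in")
```

```text
[ 0.50308816  0.33890887 -0.1399943 ] [0.6 3. ] 1.3181293276948618 [[-0.9, 0.3], [-0.7, 0.1], [0.5, 0.2], [0.1, -0.1], [0.6, 0.2], [0.3, 0.3], [-0.2, 0.1], [0.1, 0.6]]
the job is handed in; nothing more can be done
handed in
```

The orange chamber is upside down on the smaller draining plate, released, and the job is handed in at about 28 s on the robot's clock. No verdict was reported.

- **Slide:** I slid it forward about 67 mm, flat on the stage, to roughly 71 mm forward of the dock point, clear of the clips.
- **Turning over:** I set it on its rear end on the plate, took it again from the other side, and turned it the rest of the way. The wrist force read about 6 N at most at the two set-downs.
- **Last checks:** The final pictures put its middle about 0.6 mm and 3 mm from the plate's middle along the two edges. It is about 1.3° off parallel and looks flat. The pictures fit to within 1 pixel (about 2–3 mm).
- **Robot:** The gripper is withdrawn and was reading no contact force.
- **Not checked:** I did not measure the bystanders again at the end. The bottle is in the last crop and looked unmoved, and no unexpected contact forces showed in the readings.
- **Disagreement:** The chamber's sideways position from the first pictures differed by about 4 mm from where the gripper closed on it. The pads closed without side force, so I went by the gripper.

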